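# Close up the bench mill after cleaning and set its burr gap

## Robot

A 6-joint arm with a two-finger parallel gripper is mounted at the origin on the work surface. World frame = base frame: x ahead of the robot, y to its left, z up, the work surface at z = 0. Lengths are in m, angles in rad, forces in N, time in s.
With the tool pointing down it reaches from about 0.35 to 0.975 m from the base axis. Payload 4.9 kg.
Tool frame: the origin (TCP) lies midway between the tips of the shut fingers; the grasp point (between the pads) lies 19 mm behind it; x points along the fingers, y is the direction in which the jaws open and shut, and the axes are right-handed (so a half turn about x gives the same grasp; the last joint's range is limited). The gripper opens to 85 mm and grips with 20 to 120 N. Pads are 22 mm wide; open, the fingers measure 114 mm over their backs; the gripper's body (76 mm by 85 mm) begins 54 mm behind the grasp point. The pads swing forward as they close: fully open they stand 13 mm farther back than shut.
Start: joints at [1.138, 0.053, 1.613, -0, 1.476, -0.119], TCP at [0.193, 0.594, 0.231] pointing down, gripper open.
Joint ranges: [-3.01, 3.01], [-1.01, 2.22], [0.06, 2.58], [-1.02, 4.17], [0.09, 2.62], [-3.14, 3.14]. Speed limits (rad/s): [2.57, 2.57, 3.14, 3.14, 3.14, 3.14].

## Interface

Orientations are given as a unit quaternion [w, x, y, z].
In Python, from plant import manip gives the robot as it stands.
- The arm moves only by the tool send_rows, never from a script. Its argument "motion" is a list that holds one entry, the list of rows, each a list of 6 numbers: the shift along the world's x, y, z in cm, then the turn, a rotation vector about the world's x, y, z in rad. A call has 1 to 12 rows; each row shifts and turns the commanded pose from where the row before left it; what a row does not reach is not made up. A row lasts 1/12 s, in which the tool goes at most 41.7 mm and 7.16 degrees, less where a joint would pass 70% of its speed; a pose out of reach is approached as far as the arm can. A call with a gripper value outside its range is refused whole. "fingers" is the closure, from 0 (fully open) to 1 (shut), set as the call begins (left out, the last holds). The fingers move at their own pace and stop on an object; the grip force is fixed at half the most. Time passes only in rows, so rows that do not move let the fingers close. It gives the time, the measured TCP pose, the force and the opening at its end, in the units of the state.
- manip.state(): the state, without advancing time (a new reading comes with each control period).
- manip.grab_frame(name): name is "scene" or "top" or "wrist"; returns the picture (420x560x3 uint8, red, green, blue); there is no depth.
- manip.calibration(name): a dict with "mtx" (3x3 intrinsics, pixels), "cam_to_world" (4x4, takes a point from camera to world coordinates); the wrist camera has in their place "hand_eye" (4x4, takes a point from camera to tool coordinates, whose origin is the TCP and whose axes are the tool frame's). Camera axes: x right, y up, looking along -z (the intrinsics and any distortion apply to the point x, -y, -z); pixel columns grow to the right and rows downward; lengths in m; the calibration is good to about 2 mm. A picture is of the moment at which its call begins: read the wrist's pose just before it. calibration takes no time and is no camera call.
- manip.job_done(): hands the job in, once; it reports no verdict.
Trained networks look in the newest picture that a camera, given by its name, has taken for a name from the list of things; names that differ only in an ending like _2 or _b are one class to them, and where a whole thing is asked for, a point or a joint stands for the part that bears it (a point fixed in the world has none). Each returns a list of dicts, best first, with "confidence" (0 to 1); they miss things now and then, are a little off and sometimes report something else, mostly with a low value. They report only what shows in the picture. A call takes as long as a camera call. They do not tell look-alikes from the thing itself.
- manip.boxes_of(query, camera): "centre" ([x, y, z] in m, in the coordinates of the camera as it stood for that picture, good to about 4 mm: the middle of the surface that is visible of it).
- manip.trace(query, camera): "region" (420x560 bool, what is visible of it).
- manip.landmark_of(query, camera): "centre" ([x, y, z] in m, in the coordinates of the camera as it stood for that picture, good to about 4 mm: a listed point, or the origin of a listed thing).
The state is a dict: "time": time; "joint_pos": joint angles; "joint_vel": joint speeds; "joint_efforts": joint torques, N m; "tool_pos": TCP position; "tool_rot": TCP orientation; "contact_force": force on the tool from outside, world axes, zero at the start; "ft_torque": the same for the moment, N m; "gripper_width": opening from 0.0 (shut) to 1.0 (fully open).
Only numpy, scipy, OpenCV 4.12 (cv2) and the standard library are available. Lean on these libraries where they do the work, as an engineer would, in place of code of your own. Each camera call takes 0.05 s, during which the arm holds its last target.

## Task

The bench mill has just been brushed out. Lay the brush back flat in its shaped compartment of the kit tray, bristles at the wide end, then turn the wing screw on top of the mill clockwise until the burrs touch and it comes to its stop. Back it off a quarter turn and finish still gripping the screw at that setting, so that I can nip up its locknut; leave the spoon, the funnel and the tin where they are.

Things in the scene. Friction and masses are not known exactly. Their poses are not given: they have to be found in the camera images.
- brush_center (a point): Flat cleaning brush, 190 mm long, 50 to 85 g, flat on the bench; its centre, 8 mm above its underside. x along the brush to the bristles, y across, z up. Wooden handle 18 mm wide, 16 thick, x = -95 to +22 mm; steel ferrule 40 mm wide to x = 52; white rigid bristle block 37 mm wide to x = +95. Take the handle near the centre, fingers closing along y.
- brush: The same brush; origin under its centre, on its underside.
- brush_tip (a point): Middle of the end of the brush's bristles, 95 mm from the centre along +x, 8 mm above the underside.
- brush_butt (a point): Middle of the end of the brush's handle, 95 mm from the centre along -x, 8 mm above the underside.
- brush_place (a point): Centre of the floor of the tray's brush compartment, where the brush's centre belongs, bristles to +x. x runs along it to its wide (bristle) end, y across. Floor 4 mm above the bench, walls 10 mm above the floor; inside 212 x 70 mm, but from x = -106 to -68 mm two blocks as high as the walls leave a channel 28 mm wide for the handle's end. Either flat face of the brush up is right.
- tray: Kit tray, grey plastic walls and dark floor, 220 x 124 x 14 mm, fixed to the bench; origin under its centre, axes as brush_place. Two compartments side by side: the shaped one for the brush, centre line at y = -23 mm, and a plain one 42 mm wide with the spoon in it, centre line at y = +37 mm.
- wing_screw (a joint): Angle of the mill's wing screw, rad: 0 = at its stop (burrs touching), growing as it is turned anticlockwise seen from above (backed off); a quarter turn is 1.571. It starts 1.9 to 2.8 off the stop, turns against a steady drag of about 0.08 N m and stays where it is left; the stop is hard. It rises less than 1 mm on its thread.
- screw_grip (a point): Wing screw on top of the mill, axis vertical: a black bar 50 mm long, 12 thick, 26 high. The point is on the axis, 225 mm above the bench, half-way up the bar. x along the bar, y across its thickness (turns with the screw): grip from above, fingers closing along y. Under it is a stem thinner than the bar; nothing else stands above 198 mm.
- mill: Bench burr mill, fixed: grey motor base 150 x 150 x 85 mm, on it a round metal housing 148 mm across, lid at 135 mm. Origin on the bench under the screw's axis. Steel feed hopper (rim 100 mm across, 195 mm high) 115 mm out towards its -x; spout and catch cup (70 mm high) out to 156 mm towards its +x.
- spoon: Steel spoon, 150 mm long, lying in the tray's other compartment: leave it. Origin on its underside near mid-length.
- funnel: White plastic funnel, mouth down on the bench, 120 mm across, 105 mm high: leave it. Origin at the centre of its mouth.
- tin: Metal tin with a card-coloured band, 72 mm across, 95 mm high, upright: leave it. Origin at its underside.
Not all that is in view belongs to the job. There is more than one size of the brush; the job needs the largest.

How it is judged:
By the outcome, as a careful person would: the job done as asked, in the order asked, and still so for the second after the job is handed in, while the arm keeps its last pose, push and grip.
It also fails if it takes over 64 s, if anything falls off the work surface, if the arm or the gripper's body presses on something with over 40 N, if the wrist force passes 120 N, or if a joint passes its speed limit or range.

## Working session

There is one attempt and no reset: what is moved stays moved. The work goes in short steps, Python scripts to look and compute and a tool call to move; the robot and the scene stay as the last step left them, time stands still between calls to the robot, and variables do not carry over. Pictures are saved under pics/ and viewed, and the job is handed in when it is done.

Besides the shell and the picture viewer there is one more tool, called after "Emit:" as name(argument=value, ...) on one line, values as JSON. send_rows: Moves the arm, as the interface text tells. Its arguments: {"type":"object","properties":{"motion":{"type":"array","items":{"type":"array","items":{"type":"array","items":{"type":"number"}}}},"fingers":{"type":"number"}},"required":["motion"]}

```bash
mkdir -p pics; ls
cat > h.py <<'E'
import numpy as np, cv2
from plant import manip
def snap(n,f):
    im=manip.grab_frame(n); cv2.imwrite('pics/'+f,im[:,:,::-1]); return im
def w(cam,p):
    return (np.array(manip.calibration(cam)['cam_to_world'])@np.r_[p,1])[:3]
E
python3 - <<'E'
from h import *
print(manip.state())
for c in('scene','top'):
    snap(c,c+'0.png')
    print(c,manip.calibration(c))
    for q in('brush_center','brush_tip','brush_butt','brush_place','tray','screw_grip','mill','spoon','funnel','tin'):
        print(q,[(np.round(w(c,d['centre']),4).tolist(),round(d['confidence'],2)) for d in manip.landmark_of(q,c)])
print(manip.state()['time'])
E
```

```text
pics
{'time': 0.0, 'joint_pos': array([ 1.13798983e+00,  5.33724755e-02,  1.61429334e+00, -4.70175108e-06,
        1.47599363e+00, -1.19004911e-01]), 'joint_vel': array([-0.0013437 ,  0.00038308,  0.0003874 ,  0.00163883,  0.00131483,
       -0.00110473]), 'joint_efforts': array([ 4.78636084e-04, -3.93655729e+01, -3.70189083e+01, -1.59511819e-04,
        6.89987792e-03, -1.56585077e-05]), 'tool_pos': array([0.19266434, 0.59391013, 0.23005373]), 'tool_rot': array([ 0.69822308,  0.10978721,  0.69861802, -0.11119429]), 'contact_force': array([-0.25809535, -0.3595347 , -0.25912983]), 'ft_torque': array([-0.02846475, -0.04214363, -0.0358384 ]), 'gripper_width': 1.002359938157106}
scene {'mtx': array([[430.25024801,   0.        , 278.08571022],
       [  0.        , 430.25024801, 215.82696682],
       [  0.        ,   0.        ,   1.        ]]), 'cam_to_world': array([[ 0.31059917, -0.72497261,  0.61477058,  1.18630637],
       [ 0.95050729,  0.23143909, -0.20729648, -0.1726243 ],
       [ 0.00800233,  0.64873003,  0.76097655,  0.86991652],
       [ 0.        ,  0.        ,  0.        ,  
[... 1143 characters left out ...]
44, 0.2582, 0.0008], 0.18)]
brush_tip [([0.8534, 0.2708, 0.0071], 0.87), ([0.6084, 0.0184, 0.0091], 0.75), ([0.3004, 0.0306, 0.0033], 0.59)]
brush_butt [([0.4253, -0.0375, 0.0097], 0.85), ([0.3954, 0.1443, 0.0073], 0.74)]
brush_place [([0.5205, 0.2359, 0.0071], 0.85)]
tray [([0.7525, -0.0719, -0.002], 0.73), ([0.5242, 0.2573, -0.001], 0.58)]
screw_grip [([0.5209, -0.2589, 0.2224], 0.86)]
mill [([0.5169, -0.2567, 0.0019], 0.68)]
spoon [([0.5233, 0.2979, 0.0046], 0.86), ([0.5189, -0.2573, 0.0021], 0.16)]
funnel [([0.7516, -0.0721, -0.0013], 0.81), ([0.5281, 0.2533, -0.0029], 0.73)]
tin [([0.7373, 0.0497, -0.0009], 0.95), ([0.4269, -0.0348, 0.0103], 0.43), ([0.5246, 0.2607, -0.0025], 0.35)]
1.1
```

View pics/top0.png

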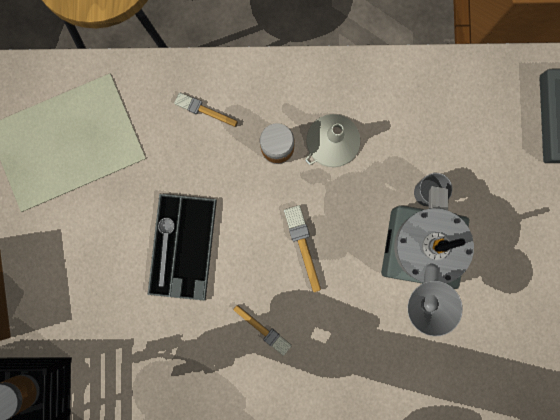

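View pics/scene0.png

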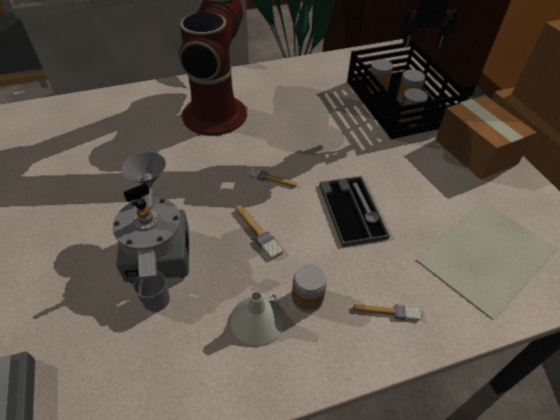

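Run:
```python
import cv2,numpy as np
im=cv2.imread('pics/top0.png')
a=cv2.resize(im[60:330,90:210],None,fx=2.2,fy=2.2,interpolation=cv2.INTER_CUBIC)
b=cv2.resize(im[60:330,225:345],None,fx=2.2,fy=2.2,interpolation=cv2.INTER_CUBIC)
c=cv2.resize(im[60:330,370:490],None,fx=2.2,fy=2.2,interpolation=cv2.INTER_CUBIC)
cv2.imwrite('pics/crop0.png',np.hstack([a,b,c]))
```

```text
(no output)
```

View pics/crop0.png

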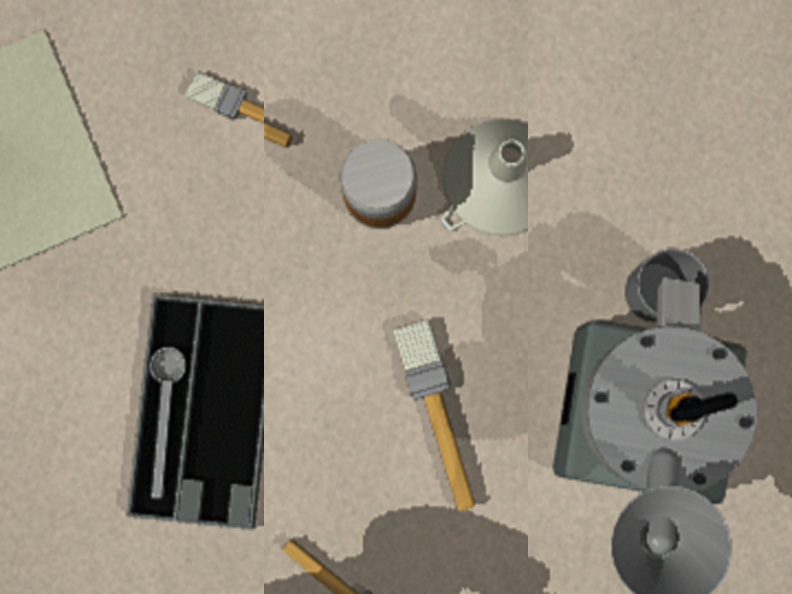

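The top view shows three brushes: (303,250), about 188 mm long; (205,110), small; and (262,328), small. The largest is the middle one at (303,250). The tray's handle blocks are at its near (low x) end, and the spoon is in its left compartment. Next I'll refine the tray, brush and screw poses.

```bash
cat >> h.py <<'E'
def pix(cam,P):
    c=manip.calibration(cam);p=np.linalg.inv(c['cam_to_world'])@np.r_[P,1]
    u=c['mtx']@np.array([p[0],-p[1],-p[2]]);return u[:2]/u[2]
def ray(cam,uv,z,T=None):
    c=manip.calibration(cam);T=c['cam_to_world'] if T is None else T
    d=np.linalg.inv(c['mtx'])@np.r_[uv,1];d=T[:3,:3]@np.array([d[0],-d[1],-d[2]]);o=T[:3,3]
    return o+d*(z-o[2])/d[2]
E
python3 - <<'E'
from h import *
manip.grab_frame('top')
for q,z in(('brush',.016),('tray',.014),('wing_screw',.238)):
    for d in manip.trace(q,'top')[:3]:
        m=d['region'].astype(np.uint8)
        pts=np.argwhere(m)[:,::-1].astype(np.float32)
        W=np.array([ray('top',p,z)[:2] for p in pts]).astype(np.float32)
        (c,s,a)=cv2.minAreaRect(W)
        mu=W.mean(0);e,v=np.linalg.eigh(np.cov(W.T));ax=v[:,1]
        print(q,round(d['confidence'],2),len(pts),np.round(c,4),np.round(s,4),round(a,1),'mean',mu.round(4),'pca',round(np.degrees(np.arctan2(ax[1],ax[0]))%180,1),pts.min(0),pts.max(0))
print(pix('top',[.519,-.257,.238]),pix('top',[.519,-.257,.212]),pix('top',[.519,-.257,.135]))
E
python3 - <<'E'
import cv2,numpy as np
im=cv2.imread('pics/top0.png')
a=cv2.resize(im[215:275,400:490],None,fx=6,fy=6,interpolation=cv2.INTER_CUBIC)
cv2.imwrite('pics/crop1.png',a)
E
```

```text
brush 0.87 615 [0.3489 0.0858] [0.1392 0.0302] 48.9 mean [0.3409 0.0766] pca 50.6 [236. 307.] [290. 352.]
brush 0.71 506 [0.8212 0.2048] [0.1407 0.0288] 62.5 mean [0.8277 0.2158] pca 65.6 [176.  94.] [235. 124.]Traceback (most recent call last):
  File "<stdin>", line 7, in <module>
  File "h.py", line 11, in ray
    c=manip.calibration(cam);T=c['cam_to_world'] if T is None else T
ValueError: time passes only in moves, steps and waits
```

View pics/crop1.png

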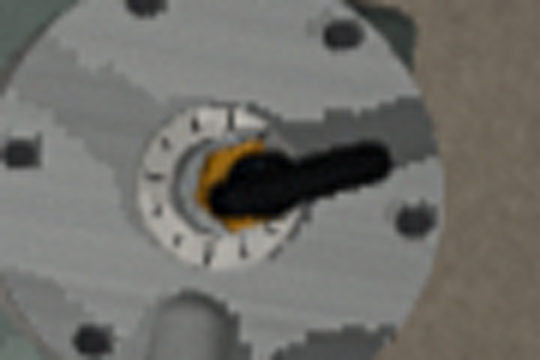

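```bash
cat > h.py <<'E'
import numpy as np, cv2, json, os
from plant import manip
if not os.path.exists('cal.json'):
    json.dump({c:{k:np.array(v).tolist() for k,v in manip.calibration(c).items() } for c in('scene','top','wrist')},open('cal.json','w'))
CAL={c:{k:np.array(v) for k,v in d.items()} for c,d in json.load(open('cal.json')).items()}
from scipy.spatial.transform import Rotation as R
def toolT():
    s=manip.state();q=s['tool_rot'];T=np.eye(4);T[:3,:3]=R.from_quat([q[1],q[2],q[3],q[0]]).as_matrix();T[:3,3]=s['tool_pos'];return T
def snap(n,f):
    im=manip.grab_frame(n); cv2.imwrite('pics/'+f,im[:,:,::-1]); return im
def camT(cam): return CAL[cam]['cam_to_world'] if cam!='wrist' else toolT()@CAL['wrist']['hand_eye']
def w(cam,p,T=None): return ((camT(cam) if T is None else T)@np.r_[p,1])[:3]
def pix(cam,P,T=None):
    p=np.linalg.inv(camT(cam) if T is None else T)@np.r_[P,1]
    u=CAL[cam]['mtx']@np.array([p[0],-p[1],-p[2]]);return u[:2]/u[2]
def rays(cam,uv,z,T=None):
    T=camT(cam) if T is None else T
    uv=np.atleast_2d(uv).astype(float)
    d=np.c_[uv,np.ones(len(uv))]@np.linalg.inv(CAL[cam]['mtx']).T
    d=(d*[1,-1,-1])@T[:3,:3].T;o=T[:3,3]
    return o+d*((z-o[2])/d[:,2])[:,None]
def rect(W):
    W=W[:,:2].astype(np.float32);c,s,a=cv2.minAreaRect(W)
    e,v=np.linalg.eigh(np.cov(W.T));ax=v[:,1]
    return np.round(c,4),np.round(s,4),round(a,1),'mean',W.mean(0).round(4),'pca',round(float(np.degrees(np.arctan2(ax[1],ax[0]))%180),1)
E
python3 - <<'E'
from h import *
print(manip.calibration('wrist'))
manip.grab_frame('top')
for q,z in(('tray',.014),('wing_screw',.238),('brush',.016)):
    for d in manip.trace(q,'top')[:4]:
        pts=np.argwhere(d['region'])[:,::-1]
        print(q,round(d['confidence'],2),len(pts),rect(rays('top',pts,z)),pts.min(0),pts.max(0))
print(pix('top',[.519,-.257,.238]),pix('top',[.519,-.257,.212]),manip.state()['time'])
im=cv2.imread('pics/top0.png');hsv=cv2.cvtColor(im,cv2.COLOR_BGR2HSV)
m=cv2.inRange(hsv,(8,110,80),(25,255,255))
n,l,s,c=cv2.connectedComponentsWithStats(m)
for i in range(1,n):
    if s[i,4]>60:
        pts=np.argwhere(l==i)[:,::-1];print(s[i],rect(rays('top',pts,.012)))
E
```

```text
{'mtx': array([[303.83225208,   0.        , 274.94325664],
       [  0.        , 303.83225208, 211.29652204],
       [  0.        ,   0.        ,   1.        ]]), 'hand_eye': array([[ 4.40973571e-04,  2.69857441e-01, -9.62900185e-01,
        -1.42741565e-01],
       [ 9.99999788e-01,  3.41546114e-04,  5.53683805e-04,
         3.70556659e-04],
       [ 4.78290511e-04, -9.62900226e-01, -2.69857234e-01,
        -6.99074984e-02],
       [ 0.00000000e+00,  0.00000000e+00,  0.00000000e+00,
         1.00000000e+00]])}
tray 0.75 5428 (array([0.5258, 0.256 ]), array([0.1274, 0.2197]), 83.7, 'mean', array([0.5247, 0.2532], dtype=float32), 'pca', 172.6) [148 194] [216 299]
wing_screw 0.57 321 (array([ 0.5173, -0.2503]), array([0.0522, 0.0243]), 89.4, 'mean', array([ 0.5185, -0.2476], dtype=float32), 'pca', 98.4) [433 238] [463 252]
wing_screw 0.54 2195 (array([ 0.7048, -0.0537]), array([0.0918, 0.0931]), 89.2, 'mean', array([ 0.7039, -0.0535], dtype=float32), 'pca', 134.9) [307 114] [359 166]
brush 0.91 584 (array([0.8225, 0.2037]), array([0.1458, 0.0282]), 66.2, 'mean', array([0.8269, 0.214 ],
[... 726 characters left out ...]
44 1319] (array([ 1.0166, -0.4813]), array([0.1983, 0.0984]), 89.2, 'mean', array([ 1.0339, -0.43  ], dtype=float32), 'pca', 113.3)
[456  27  14  17 179] (array([ 0.9873, -0.364 ]), array([0.029 , 0.0365]), 89.2, 'mean', array([ 0.9863, -0.3651], dtype=float32), 'pca', 173.4)
[198 105  39  22 256] (array([0.8124, 0.1806]), array([0.0885, 0.0141]), 65.6, 'mean', array([0.8124, 0.1805], dtype=float32), 'pca', 65.6)
[298 239  23  53 434] (array([ 0.4833, -0.0167]), array([0.1164, 0.0175]), 16.2, 'mean', array([ 0.4824, -0.0168], dtype=float32), 'pca', 16.5)
[234 306  35  30 258] (array([0.3658, 0.1091]), array([0.0886, 0.014 ]), 50.6, 'mean', array([0.3661, 0.1089], dtype=float32), 'pca', 50.4)
```

Run:
```python
from h import *
T=toolT();print(T.round(3));y=np.degrees(np.arctan2(T[1,1],T[0,1]));print('yaw y',y)
T2=T@CAL['wrist']['hand_eye']
snap('wrist','w0.png')
```

```text
[[-0.     0.309  0.951  0.193]
 [-0.     0.951 -0.309  0.594]
 [-1.    -0.    -0.     0.231]
 [ 0.     0.     0.     1.   ]]
yaw y 72.02078829217567
```

View pics/w0.png

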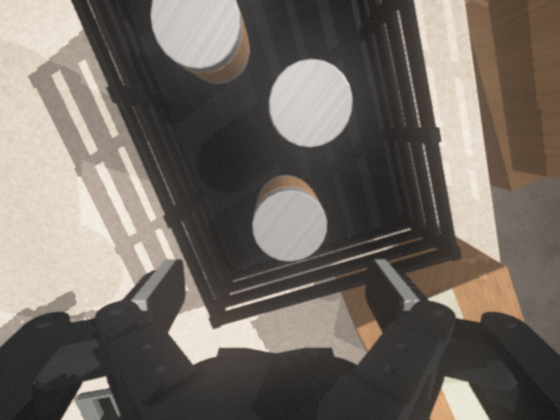

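Emit:
send_rows(motion=[[[2.4,-2.8,0.3,0,0,0.016],[2.4,-2.8,0.3,0,0,0.016],[2.4,-2.8,0.3,0,0,0.016],[2.4,-2.8,0.3,0,0,0.016],[2.4,-2.8,0.3,0,0,0.016],[2.4,-2.8,0,0,0,0.016],[2.4,-2.8,0,0,0,0.016],[2.4,-2.8,0,0,0,0.016],[2.4,-2.8,0,0,0,0.016],[2.4,-2.8,0,0,0,0.016],[2.4,-2.8,0,0,0,0.016],[0,0,0,0,0,0]]])

```text
time: 2.5
tool_pos: [0.4602, 0.2822, 0.2465]
tool_rot: [0.706, 0.05, 0.705, -0.051]
contact_force: [-0.3, 0.4, -0.6]
gripper_width: 1.003
```

Run:
```python
from h import *
s=manip.state();print(s['time'],s['tool_pos'],s['joint_vel'].round(3))
T=camT('wrist');np.save('Tw1.npy',T)
snap('wrist','w1.png')
for q in('brush_place','tray','spoon'):
    print(q,[(np.round(w('wrist',d['centre'],T),4).tolist(),round(d['confidence'],2)) for d in manip.landmark_of(q,'wrist')])
```

```text
2.5 [0.46023625 0.28218859 0.24646375] [ 0.08  -0.007  0.012  0.068  0.023  0.093]
brush_place [([0.5203, 0.2365, 0.0076], 0.79)]
tray [([0.5225, 0.2606, 0.0018], 0.56)]
spoon [([0.5219, 0.2996, 0.0041], 0.75)]
```

View pics/w1.png

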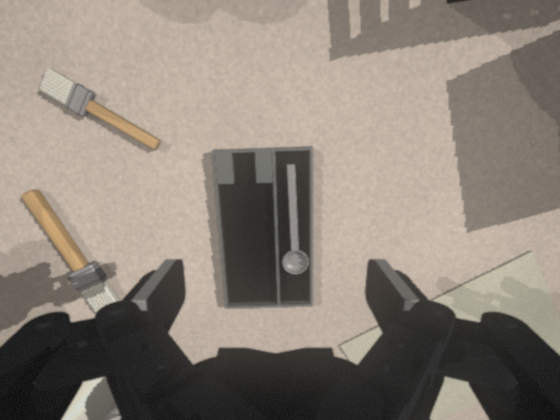

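Run:
```python
from h import *
im=cv2.imread('pics/w1.png')
cv2.imwrite('pics/c1.png',cv2.resize(im[135:325,195:330],None,fx=3.1,fy=3.1,interpolation=cv2.INTER_CUBIC))
im=cv2.imread('pics/top0.png')
cv2.imwrite('pics/c2.png',cv2.resize(im[185:305,140:225],None,fx=5,fy=5,interpolation=cv2.INTER_CUBIC))
```

```text
(no output)
```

View pics/c1.png

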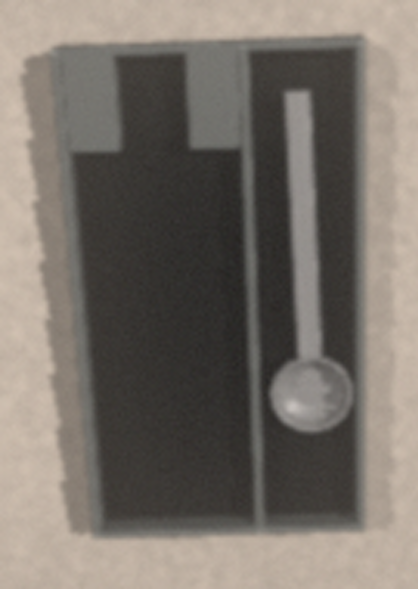

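View pics/c2.png

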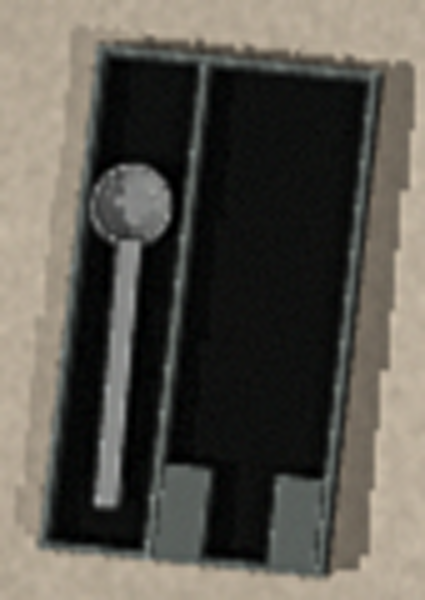

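Run:
```python
from h import *
M=np.array([[.11,.062],[.11,-.062],[-.11,-.062],[-.11,.062]])
def fit(W):
    c=W.mean(0);H=M.T@(W-c);a=np.arctan2(H[0,1]-H[1,0],H[0,0]+H[1,1])
    Rm=np.array([[np.cos(a),-np.sin(a)],[np.sin(a),np.cos(a)]])
    print('centre',c.round(4),'ang',np.degrees(a).round(2),'res mm',((W-c-M@Rm.T)*1000).round(1).tolist(),'place',(c+Rm@[0,-.023]).round(4))
t=np.array([(100,45),(382,72),(328,573),(40,545)])/5+[140,185]
fit(rays('top',t,.014)[:,:2])
v=np.array([(362,528),(97,533),(57,45),(365,38)])/3.1+[195,135]
T=np.load('Tw1.npy');fit(rays('wrist',v,.014,T)[:,:2])
# big brush butt region in wrist: handle pixels
im=cv2.imread('pics/w1.png');hsv=cv2.cvtColor(im,cv2.COLOR_BGR2HSV)
m=cv2.inRange(hsv,(8,100,60),(25,255,255));n,l,s,c=cv2.connectedComponentsWithStats(m)
for i in range(1,n):
    if s[i,4]>200: print(s[i],rect(rays('wrist',np.argwhere(l==i)[:,::-1],.012,T)))
```

```text
centre [0.5252 0.2552] ang -6.24 res mm [[-1.7, -0.2], [-1.4, 0.3], [1.8, -0.3], [1.4, 0.2]] place [0.5227 0.2323]
centre [0.5234 0.2613] ang -6.74 res mm [[-1.0, -1.6], [-1.0, 2.1], [1.0, 1.5], [1.0, -2.0]] place [0.5207 0.2384]
[ 87 102  70  44 568] (array([0.3631, 0.1116]), array([0.086 , 0.0119]), 51.1, 'mean', array([0.3602, 0.1074], dtype=float32), 'pca', 50.6)
[  23  191   64   79 1424] (array([ 0.481 , -0.0129]), array([0.1149, 0.0234]), 16.0, 'mean', array([ 0.479 , -0.0135], dtype=float32), 'pca', 16.1)
```

Emit:
send_rows(motion=[[[0.5,-2.5,-0.2,0,0,0.05],[0.5,-2.5,-0.2,0,0,0.05],[0,-2.0,-0.2,0,0,0.05],[0,0,0,0,0,0],[0,0,0,0,0,0],[0,0,0,0,0,0]]])

```text
time: 3.2
tool_pos: [0.4665, 0.2178, 0.2405]
tool_rot: [0.707, -0.004, 0.707, 0.005]
contact_force: [0.0, 0.1, -0.4]
gripper_width: 1.005
```

Run:
```python
from h import *
s=manip.state();print(s['time'],s['tool_pos'],s['joint_vel'].round(3))
T=camT('wrist');np.save('Tw2.npy',T)
im=snap('wrist','w2.png')[:,:,::-1].copy()
print(pix('wrist',[.5252,.2552,.014],T))
for q in('brush_place','brush_center','brush_tip','brush_butt'):
    print(q,[(np.round(w('wrist',d['centre'],T),4).tolist(),round(d['confidence'],2)) for d in manip.landmark_of(q,'wrist')])
hsv=cv2.cvtColor(im,cv2.COLOR_BGR2HSV)
m=cv2.inRange(hsv,(8,100,60),(25,255,255));n,l,s,c=cv2.connectedComponentsWithStats(m)
for i in range(1,n):
    if s[i,4]>200: print(s[i],rect(rays('wrist',np.argwhere(l==i)[:,::-1],.012,T)))
```

```text
3.2 [0.46648294 0.21779844 0.24054495] [ 0.005  0.004 -0.007 -0.003  0.    -0.006]
[303.20360813 230.41104016]
brush_place [([0.5209, 0.2338, 0.0057], 0.96)]
brush_center [([0.5159, -0.0065, 0.0095], 0.76), ([0.3475, 0.0898, 0.002], 0.56)]
brush_tip [([0.2985, 0.0363, 0.0059], 0.98), ([0.6094, 0.0213, 0.0073], 0.62)]
brush_butt [([0.3908, 0.145, 0.0095], 0.87), ([0.428, -0.0274, 0.0057], 0.78)]
[  62  149   52   88 1385] (array([ 0.4815, -0.0137]), array([0.115 , 0.0208]), 16.0, 'mean', array([ 0.4777, -0.0149], dtype=float32), 'pca', 16.2)
```

View pics/w2.png

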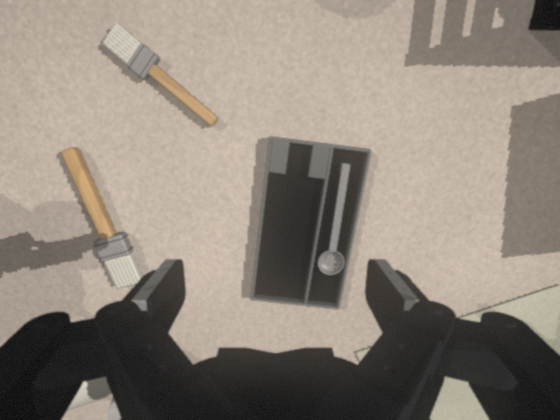

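Run:
```python
from h import *
im=cv2.imread('pics/w2.png')
cv2.imwrite('pics/c3.png',cv2.resize(im[125:320,240:380],None,fx=3,fy=3,interpolation=cv2.INTER_CUBIC))
```

```text
(no output)
```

View pics/c3.png

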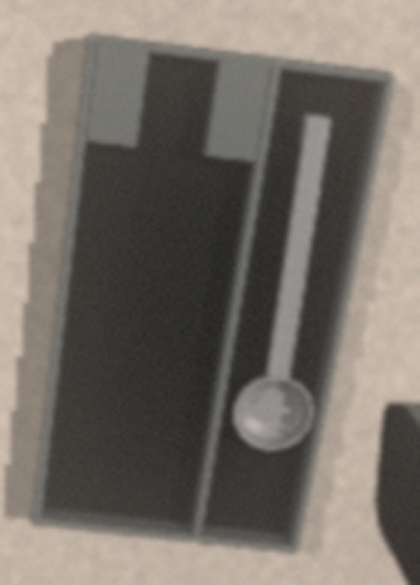

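Run:
```python
from h import *
M=np.array([[.11,.062],[.11,-.062],[-.11,-.062],[-.11,.062]])
def fit(W):
    c=W.mean(0);H=M.T@(W-c);a=np.arctan2(H[0,1]-H[1,0],H[0,0]+H[1,1])
    Rm=np.array([[np.cos(a),-np.sin(a)],[np.sin(a),np.cos(a)]])
    print('centre',c.round(4),'ang',np.degrees(a).round(2),'res mm',((W-c-M@Rm.T)*1000).round(1).tolist(),'place',(c+Rm@[0,-.023]).round(4))
T=np.load('Tw2.npy')
v=np.array([(298,550),(35,522),(88,35),(391,75)])/3+[240,125]
fit(rays('wrist',v,.014,T)[:,:2])
```

```text
centre [0.5239 0.26  ] ang -5.99 res mm [[-1.0, -0.6], [-1.2, 1.3], [0.6, 0.9], [1.6, -1.6]] place [0.5215 0.2372]
```

Emit:
send_rows(motion=[[[0.58,-2.8,-1.8,0,0,0.034],[0.58,-2.8,-1.8,0,0,0.034],[0.58,-2.8,-1.8,0,0,0.034],[0.58,-2.8,-1.8,0,0,0.034],[0.58,-2.8,-1.8,0,0,0.034],[0.58,-2.8,-1.8,0,0,0.034],[0.58,-2.8,-1.8,0,0,0.034],[0.58,-2.8,-1.8,0,0,0.034],[0,0,0,0,0,0],[0,0,0,0,0,0],[0,0,0,0,0,0]]])

```text
time: 4.37
tool_pos: [0.5136, -0.0071, 0.0966]
tool_rot: [0.7, -0.1, 0.7, 0.1]
contact_force: [0.2, 0.3, -0.2]
gripper_width: 1.002
```

Run:
```python
from h import *
s=manip.state();print(s['time'],s['tool_pos'],s['joint_vel'].round(3))
TT=toolT();print(np.degrees(np.arctan2(TT[1,1],TT[0,1])))
T=camT('wrist')
im=snap('wrist','w3.png')[:,:,::-1].copy()
for q in('brush_center','brush_butt'):
    print(q,[(np.round(w('wrist',d['centre'],T),4).tolist(),round(d['confidence'],2)) for d in manip.landmark_of(q,'wrist')])
hsv=cv2.cvtColor(im,cv2.COLOR_BGR2HSV)
m=cv2.inRange(hsv,(8,100,60),(25,255,255));n,l,s,c=cv2.connectedComponentsWithStats(m)
for i in range(1,n):
    if s[i,4]>200: print(s[i],rect(rays('wrist',np.argwhere(l==i)[:,::-1],.015,T)))
```

```text
4.3667 [ 0.51361623 -0.00711684  0.09664534] [ 0.018 -0.017 -0.011 -0.002  0.001 -0.003]
106.26447324322358
brush_center [([0.5137, -0.0036, 0.011], 0.79), ([0.3454, 0.0917, 0.0067], 0.7)]
brush_butt [([0.4285, -0.03, 0.0065], 0.96), ([0.3913, 0.1439, 0.0117], 0.7), ([0.5153, -0.0055, 0.0105], 0.67)]
[ 468    0   62  122 1963] (array([0.3655, 0.1075]), array([0.0864, 0.011 ]), 50.7, 'mean', array([0.3643, 0.107 ], dtype=float32), 'pca', 50.5)
[ 267  128   20  121 1109] (array([ 0.4915, -0.0122]), array([0.0919, 0.0139]), 16.2, 'mean', array([ 0.4873, -0.0122], dtype=float32), 'pca', 16.0)
```

View pics/w3.png

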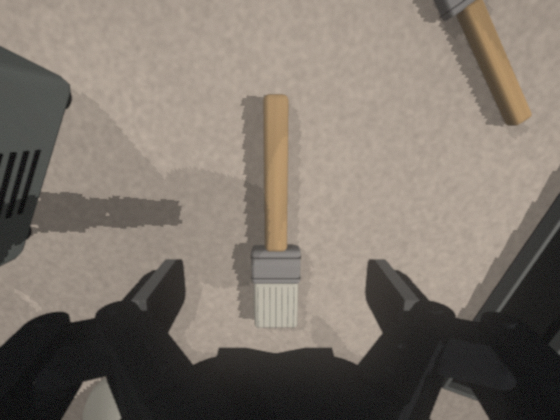

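Emit:
send_rows(motion=[[[0,0,-2.0,0,0,0],[0,0,-2.0,0,0,0],[0,0,-2.0,0,0,0],[0,0,-1.6,0,0,0],[0,0,-1.0,0,0,0],[0,0,-0.6,0,0,0],[0,0,0,0,0,0],[0,0,0,0,0,0]]])

```text
time: 5.18
tool_pos: [0.5139, -0.0073, 0.005]
tool_rot: [0.7, -0.1, 0.7, 0.1]
contact_force: [-0.7, 0.5, 0.1]
gripper_width: 1.002
```

Emit:
send_rows(motion=[[[0,0,0,0,0,0],[0,0,0,0,0,0],[0,0,0,0,0,0],[0,0,0,0,0,0],[0,0,0,0,0,0],[0,0,0,0,0,0],[0,0,0,0,0,0],[0,0,0,0,0,0]]], fingers=1)

```text
time: 5.85
tool_pos: [0.5138, -0.0077, 0.0048]
tool_rot: [0.7, -0.1, 0.7, 0.1]
contact_force: [0.0, -0.1, 3.7]
gripper_width: 0.189
```

Emit:
send_rows(motion=[[[0,0,1.0,0,0,0],[0,0,2.0,0,0,0],[0,0,2.5,0,0,0],[0,0,2.5,0,0,0],[0,0,2.0,0,0,0],[0,0,0,0,0,0],[0,0,0,0,0,0]]])

```text
time: 6.43
tool_pos: [0.5141, -0.0076, 0.1057]
tool_rot: [0.701, -0.1, 0.699, 0.1]
contact_force: [-0.5, -1.0, -1.5]
gripper_width: 0.191
```

Run:
```python
from h import *
s=manip.state();print(s['time'],s['tool_pos'],s['gripper_width'],s['contact_force'])
T=camT('wrist');np.save('Tw4.npy',T)
im=snap('wrist','w4.png');snap('scene','s4.png')
```

```text
6.4333 [ 0.5140676  -0.00764309  0.10567457] 0.1908815969300881 [-0.52524494 -0.97625727 -1.52099391]
```

View pics/w4.png

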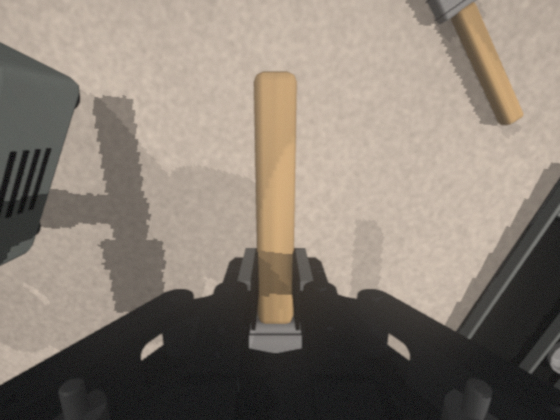

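View pics/s4.png

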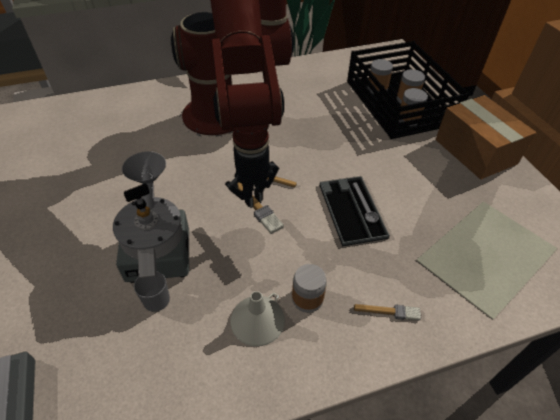

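Run:
```python
from h import *
T=np.load('Tw4.npy')
u=np.array([np.cos(np.radians(16.3)),np.sin(np.radians(16.3)),0]);n=np.array([-u[1],u[0],0])
for cx in (-.005,0,.005,.01):   # brush centre ahead of the tcp along u
  for dp in (0,5):
    c=np.array([.5141,-.0076,.1057-.0048+.016])+cx*u
    d=np.radians(dp);b=c-(.095*np.cos(d))*u+[0,0,-.095*np.sin(d)]   # dp: butt drooping
    f=c+.022*u
    print(cx,dp,pix('wrist',b+.009*n,T).round(1),pix('wrist',b-.009*n,T).round(1),'ferrule',pix('wrist',f,T).round(1))
```

```text
-0.005 0 [297.2  46. ] [251.   46.1] ferrule [274.4 308.9]
-0.005 5 [295.8  52. ] [252.5  52.1] ferrule [274.4 308.9]
0 0 [297.   60.1] [251.3  60.2] ferrule [274.5 317.7]
0 5 [295.6  65.1] [252.8  65.2] ferrule [274.5 317.7]
0.005 0 [296.7  73.9] [251.5  74. ] ferrule [274.5 326.3]
0.005 5 [295.4  78. ] [253.   78.1] ferrule [274.5 326.3]
0.01 0 [296.5  87.4] [251.8  87.4] ferrule [274.5 334.8]
0.01 5 [295.2  90.6] [253.3  90.7] ferrule [274.5 334.8]
```

Emit:
send_rows(motion=[[[0.0,1.5,0,0,0,-0.049],[0.1,3.0,0,0,0,-0.049],[0.05,3.3,0,0,0,-0.049],[0.05,3.3,0,0,0,-0.049],[0.05,3.3,0,0,0,-0.049],[0.05,3.3,0,0,0,-0.049],[0.05,3.0,-1.0,0,0,-0.049],[0.05,2.2,-1.5,0,0,-0.049],[0.04,1.25,-1.5,0,0,0],[0,0,0,0,0,0],[0,0,0,0,0,0],[0,0,0,0,0,0]]])

```text
time: 7.53
tool_pos: [0.5172, 0.2332, 0.0635]
tool_rot: [0.705, 0.038, 0.707, -0.038]
contact_force: [0.2, 0.5, -0.9]
gripper_width: 0.183
```

Run:
```python
from h import *
s=manip.state();print(s['time'],s['tool_pos'],s['gripper_width'],s['joint_vel'].round(3))
TT=toolT();print(np.degrees(np.arctan2(TT[1,1],TT[0,1])))
T=camT('wrist');np.save('Tw5.npy',T)
im=snap('wrist','w5.png');snap('top','t5.png')
```

```text
7.5333 [0.51717473 0.23320005 0.06352656] 0.18299148965641296 [-0.012 -0.022 -0.017  0.003 -0.002  0.003]
83.81575476154052
```

View pics/w5.png

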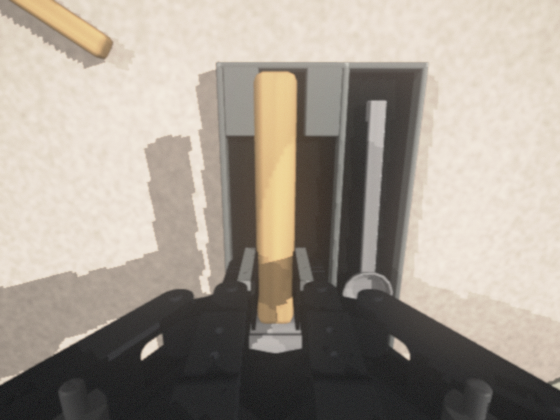

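View pics/t5.png

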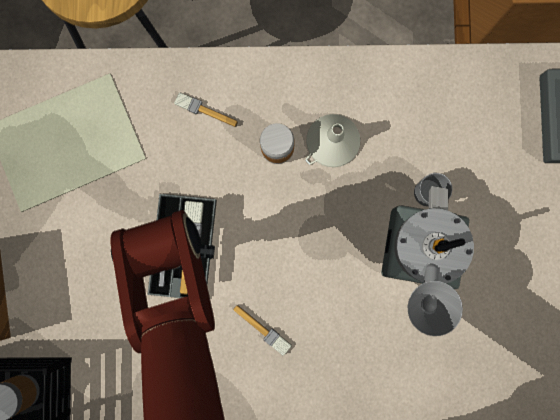

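Run:
```python
from h import *
T=np.load('Tw5.npy')
a=np.radians(-6.2);u=np.array([np.cos(a),np.sin(a)]);n=np.array([-u[1],u[0]]);P=np.array([.5225,.2335])
for nm,p in (('leftouter(-62,near)',(218,63)),('rightblk inner edge at end x-68 (y -9+23=14)',(306,136)),('rightblk inner',(306,100)),('block end left',(240,136)),('div',(344,100)),('outer right near',(427,63)),('near edge mid',(320,64))):
    W=rays('wrist',p,.014,T)[0][:2]-P;print(nm,'u',(W@u*1000).round(1),'n rel place',(W@n*1000).round(1))
for p in((276,72),(256,90),(297,90)):
    W=rays('wrist',p,.0635-.0048+.016 ,T)[0][:2]-P;print('handle',p,(W@u*1000).round(1),(W@n*1000).round(1))
```

```text
leftouter(-62,near) u -110.4 n rel place -33.6
rightblk inner edge at end x-68 (y -9+23=14) u -69.4 n rel place 18.4
rightblk inner u -90.3 n rel place 17.9
block end left u -69.4 n rel place -22.1
div u -90.3 n rel place 40.5
outer right near u -110.4 n rel place 87.3
near edge mid u -109.9 n rel place 25.4
handle (276, 72) -96.0 -0.1
handle (256, 90) -89.2 -8.2
handle (297, 90) -89.2 8.4
```

Emit:
send_rows(motion=[[[0.1,0.3,-1.0,0,0,0],[0,0,-1.5,0,0,0],[0,0,-0.8,0,0,0],[0,0,0,0,0,0],[0,0,0,0,0,0]]])

```text
time: 8.05
tool_pos: [0.5182, 0.2365, 0.0306]
tool_rot: [0.706, 0.038, 0.707, -0.038]
contact_force: [0.3, 0.6, -0.5]
gripper_width: 0.19
```

Run:
```python
from h import *
s=manip.state();print(s['time'],s['tool_pos'],s['gripper_width'])
T=camT('wrist');np.save('Tw6.npy',T)
im=snap('wrist','w6.png')
```

```text
8.05 [0.51822776 0.23653128 0.03059226] 0.19030488432486672
```

View pics/w6.png

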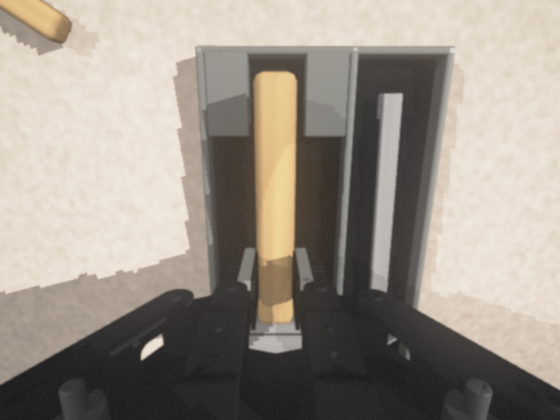

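Emit:
send_rows(motion=[[[0,0,-1.0,0,0,0],[0,0,-0.7,0,0,0],[0,0,-0.4,0,0,0],[0,0,0,0,0,0],[0,0,0,0,0,0]]])

```text
time: 8.52
tool_pos: [0.5185, 0.2369, 0.0099]
tool_rot: [0.706, 0.038, 0.706, -0.038]
contact_force: [0.4, -0.8, -0.6]
gripper_width: 0.193
```

Run:
```python
from h import *
s=manip.state();print(s['time'],s['tool_pos'],s['gripper_width'])
T=camT('wrist')
im=snap('wrist','w7.png')
```

```text
8.5167 [0.51847558 0.23693495 0.00991834] 0.19281883812942122
```

View pics/w7.png

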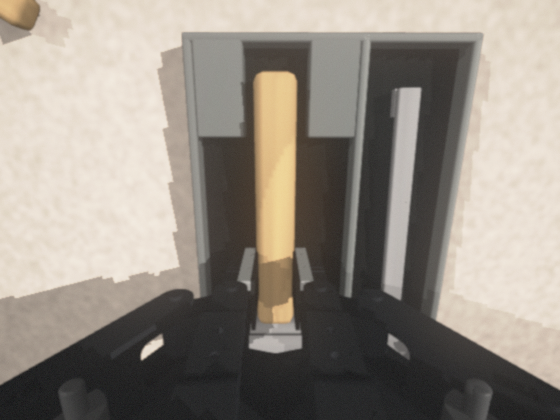

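Emit:
send_rows(motion=[[[0,0,-0.1,0,0,0],[0,0,0,0,0,0]]])

```text
time: 8.73
tool_pos: [0.5187, 0.237, 0.0093]
tool_rot: [0.706, 0.038, 0.706, -0.038]
contact_force: [-0.3, 0.0, -0.8]
gripper_width: 0.185
```

Emit:
send_rows(motion=[[[0,0,0,0,0,0],[0,0,0,0,0,0],[0,0,0,0,0,0],[0,0,0,0,0,0],[0,0,0.5,0,0,0],[0,0,1.0,0,0,0],[0,0,2.0,0,0,0],[0,0,3.0,0,0,0],[0,0,3.0,0,0,0],[0,0,3.0,0,0,0],[0,0,3.0,0,0,0],[0,0,0,0,0,0]]], fingers=0.68)

```text
time: 9.73
tool_pos: [0.5229, 0.2383, 0.1737]
tool_rot: [0.711, 0.04, 0.701, -0.036]
contact_force: [0.6, 1.3, 1.3]
gripper_width: 0.321
```

Run:
```python
from h import *
s=manip.state();print(s['time'],s['tool_pos'],s['gripper_width'])
T=camT('wrist')
im=snap('wrist','w8.png')
```

```text
9.7333 [0.52292303 0.23832293 0.17374546] 0.32111718188838073
```

View pics/w8.png

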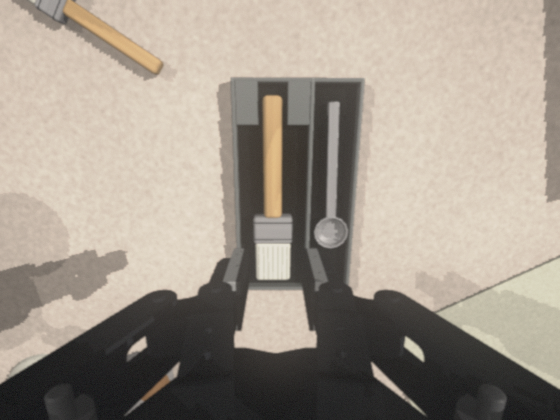

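The brush lies in its compartment, bristles at the wide end, handle butt in the channel at (272,100), and the spoon (330,230) has not moved. I'm moving on to the screw.

Emit:
send_rows(motion=[[[0,-1.5,2.5,0,0,-0.1],[0,-2.5,2.5,0,0,-0.1],[0,-3.0,2.0,0,0,-0.1],[0,-3.5,1.5,0,0,-0.1],[0,-3.5,1.5,0,0,-0.1],[0,-3.5,1.5,0,0,-0.1],[0,-3.5,1.5,0,0,-0.1],[0,-3.5,1.5,0,0,-0.1],[0,-3.5,1.0,0,0,-0.1],[0,-3.5,0,0,0,-0.1],[0,-3.5,0,0,0,-0.1],[0,-3.5,0,0,0,-0.1]]], fingers=0)

```text
time: 10.78
tool_pos: [0.5181, -0.1496, 0.3189]
tool_rot: [0.56, 0.432, 0.56, -0.432]
contact_force: [0.5, 0.2, -0.2]
gripper_width: 0.997
```

Emit:
send_rows(motion=[[[0,-3.5,0,0,0,0],[0,-3.5,0,0,0,0],[0,-3.0,0,0,0,0],[0,0,0,0,0,0],[0,0,0,0,0,0],[0,0,0,0,0,0],[0,0,0,0,0,0]]])

```text
time: 11.37
tool_pos: [0.5187, -0.2469, 0.319]
tool_rot: [0.561, 0.43, 0.562, -0.43]
contact_force: [0.2, 0.6, -0.2]
gripper_width: 1.0
```

Run:
```python
from h import *
s=manip.state();print(s['time'],s['tool_pos'],s['gripper_width'],s['joint_pos'].round(3),s['joint_vel'].round(3))
TT=toolT();print(TT.round(3),np.degrees(np.arctan2(TT[1,1],TT[0,1])))
T=camT('wrist');np.save('Tw9.npy',T)
im=snap('wrist','w9.png');snap('top','t9.png')
for q in('screw_grip','mill','wing_screw'):
    print(q,[(np.round(w('wrist',d['centre'],T),4).tolist(),round(d['confidence'],2)) for d in manip.landmark_of(q,'wrist')])
for d in manip.trace('wing_screw','wrist')[:2]:
    pts=np.argwhere(d['region'])[:,::-1]
    print(d['confidence'],len(pts),rect(rays('wrist',pts,.238,T)),pts.min(0),pts.max(0))
```

```text
11.3667 [ 0.5186888  -0.24692785  0.31897419] 0.9997887064278446 [-0.574 -0.104  1.622  0.     1.624 -0.838] [ 0.008 -0.004 -0.001 -0.002 -0.002 -0.004]
[[-0.     0.965  0.261  0.519]
 [ 0.001  0.261 -0.965 -0.247]
 [-1.    -0.    -0.001  0.319]
 [ 0.     0.     0.     1.   ]] 15.140174270017866
screw_grip [([0.5214, -0.2577, 0.2236], 0.98)]
mill []Traceback (most recent call last):
  File "<stdin>", line 7, in <module>
ValueError: it knows: brush, brush_butt, brush_center, brush_place, brush_tip, funnel, mill, screw_grip, spoon, tin, tray
```

View pics/w9.png

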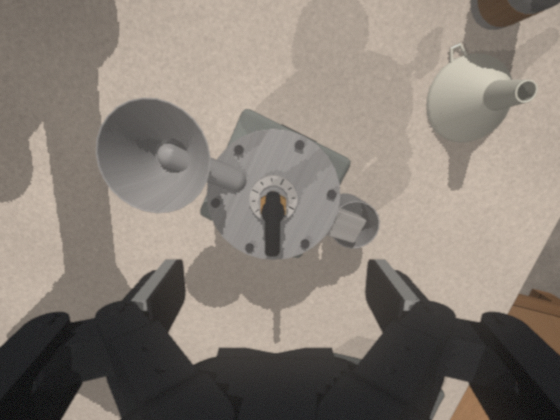

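View pics/t9.png

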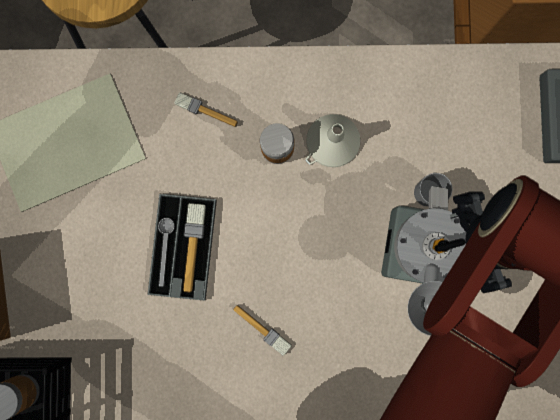

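Run:
```python
from h import *
T=np.load('Tw9.npy')
im=cv2.imread('pics/w9.png')
cv2.imwrite('pics/c9.png',cv2.resize(im[180:270,230:320],None,fx=6,fy=6,interpolation=cv2.INTER_CUBIC))
g=cv2.cvtColor(im,cv2.COLOR_BGR2GRAY);m=(g<38).astype(np.uint8);n,l,s,c=cv2.connectedComponentsWithStats(m)
i=l[235,272];pts=np.argwhere(l==i)[:,::-1];print(s[i])
for r in range(190,262,6):
    q=np.where(l[r]==i)[0]
    if len(q):print(r,q.min(),q.max())
pts=pts[pts[:,1]>205]
print(rect(rays('wrist',pts,.238,T)))
for d in manip.trace('screw_grip','wrist')[:1]:
    p=np.argwhere(d['region'])[:,::-1];print(d['confidence'],p.min(0),p.max(0))
for P in([.5187,-.257,.238],[.5214,-.2577,.225]):print(pix('wrist',P,T))
```

```text
[     0      0    560    420 219914]
190 0 559
196 0 559
202 0 559
208 0 559
214 0 559
220 0 559
226 0 559
232 0 559
238 0 559
244 0 559
250 0 559
256 0 559
(array([ 0.549 , -0.3345]), array([0.5156, 0.2082]), 15.2, 'mean', array([ 0.5462, -0.3172], dtype=float32), 'pca', 14.4)
0.78 [260 191] [285 256]
[271.3135891  232.28660798]
[274.46079071 228.56464883]
```

View pics/c9.png

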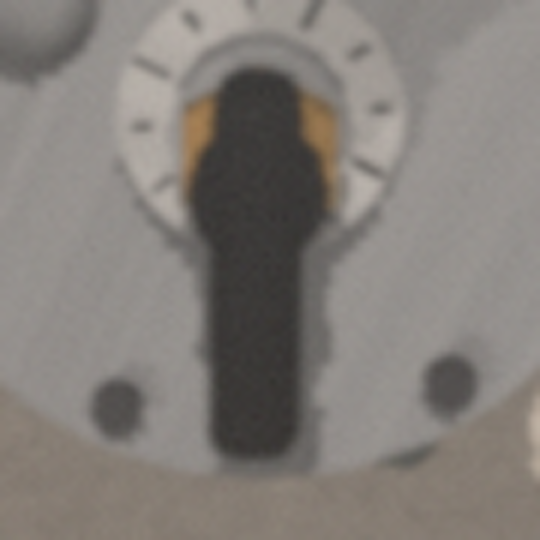

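Run:
```python
from h import *
T=np.load('Tw9.npy');o=np.array([.5187,-.2469]);y=np.array([.965,.261]);z=np.array([.261,-.965])
for p in((272.5,256),(265.3,250),(280,250),(272.8,191.5)):
  for h in(.238,.212):
    W=rays('wrist',p,h,T)[0][:2]-o;print(p,h,'y',(W@y*1000).round(1),'z',(W@z*1000).round(1))
m=rays('top',(450,245.2),.225)[0];print(m)
```

```text
(272.5, 256) 0.238 y -1.8 z 29.8
(272.5, 256) 0.212 y -2.0 z 41.3
(265.3, 250) 0.238 y -7.5 z 24.6
(265.3, 250) 0.212 y -8.4 z 35.6
(280, 250) 0.238 y 4.2 z 24.6
(280, 250) 0.212 y 4.6 z 35.6
(272.8, 191.5) 0.238 y -1.4 z -22.7
(272.8, 191.5) 0.212 y -1.6 z -17.2
[ 0.51724717 -0.25759471  0.225     ]
```

Emit:
send_rows(motion=[[[-0.08,-0.85,-1.5,0,0,0],[0,0,-1.5,0,0,0],[0,0,-1.4,0,0,0],[0,0,0,0,0,0],[0,0,0,0,0,0],[0,0,0,0,0,0]]])

```text
time: 12.12
tool_pos: [0.518, -0.2563, 0.2754]
tool_rot: [0.561, 0.43, 0.561, -0.43]
contact_force: [0.8, -0.2, -0.1]
gripper_width: 0.998
```

Run:
```python
from h import *
s=manip.state();print(s['time'],s['tool_pos'],s['gripper_width'],s['joint_vel'].round(3))
T=camT('wrist');np.save('Tw10.npy',T)
im=snap('wrist','w10.png')[:,:,::-1]
cv2.imwrite('pics/c10.png',cv2.resize(im[170:310,205:345],None,fx=4,fy=4,interpolation=cv2.INTER_CUBIC))
for q in('screw_grip',):
    print(q,[(np.round(w('wrist',d['centre'],T),4).tolist(),round(d['confidence'],2)) for d in manip.landmark_of(q,'wrist')])
```

```text
12.1167 [ 0.51798584 -0.25631772  0.27535691] 0.9979129225610797 [-0.001 -0.009 -0.021  0.001 -0.001 -0.   ]
screw_grip [([0.5221, -0.2544, 0.2261], 0.67)]
```

View pics/c10.png

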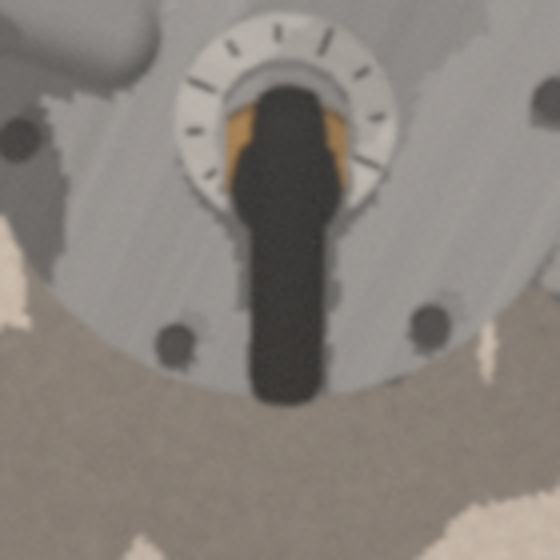

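View pics/w10.png

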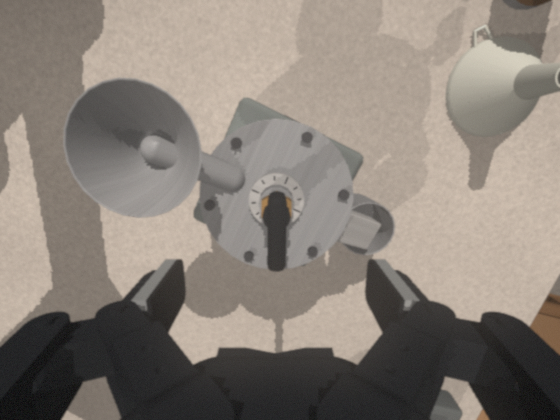

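Run:
```python
from h import *
T=np.load('Tw10.npy');o=np.array([.51799,-.25632]);y=np.array([.965,.261]);z=np.array([.261,-.965])
for p in((276.75,271),(277,191.5),(267.5,255),(286,255)):
  for h in(.238,.212):
    W=rays('wrist',p,h,T)[0][:2]-o;print(p,h,'y',(W@y*1000).round(1),'z',(W@z*1000).round(1))
for zz in (-25,25):
  for h in (.238,.212):
   for dz in(0,):
    P=np.r_[o+z*zz/1000,h];print(zz,h,pix('wrist',P,T).round(1))
# fingertip expected pixel of TCP
TT=np.linalg.inv(CAL['wrist']['hand_eye']);print((TT@[0,0,0,1])[:3])
```

```text
(276.75, 271) 0.238 y 1.4 z 20.9
(276.75, 271) 0.212 y 1.5 z 34.1
(277, 191.5) 0.238 y 1.5 z -31.9
(277, 191.5) 0.212 y 1.7 z -26.4
(267.5, 255) 0.238 y -4.5 z 9.7
(267.5, 255) 0.212 y -5.2 z 21.1
(286, 255) 0.238 y 7.3 z 9.7
(286, 255) 0.212 y 8.3 z 21.2
-25 0.238 [274.5 202.5]
-25 0.212 [274.5 193.5]
25 0.238 [274.6 276.6]
25 0.212 [274.7 259.8]
[-0.00027418 -0.0287942  -0.15631113]
```

Emit:
send_rows(motion=[[[-0.04,0.14,-1.8,0,0,0],[0,0,-1.8,0,0,0],[0,0,-1.6,0,0,0],[0,0,-1.0,0,0,0],[0,0,-0.6,0,0,0],[0,0,0,0,0,0],[0,0,0,0,0,0],[0,0,0,0,0,0]]])

```text
time: 12.88
tool_pos: [0.5182, -0.2556, 0.2088]
tool_rot: [0.562, 0.43, 0.56, -0.43]
contact_force: [-0.4, -1.3, 0.1]
gripper_width: 1.002
```

Emit:
send_rows(motion=[[[0,0,0,0,0,0],[0,0,0,0,0,0],[0,0,0,0,0,0],[0,0,0,0,0,0],[0,0,0,0,0,0],[0,0,0,0,0,0],[0,0,0,0,0,0],[0,0,0,0,0,0],[0,0,0,0,0,0],[0,0,0,0,0,0]]], fingers=1)

```text
time: 13.72
tool_pos: [0.5185, -0.2548, 0.2076]
tool_rot: [0.562, 0.431, 0.561, -0.429]
contact_force: [4.8, 1.5, -1.5]
gripper_width: 0.133
```

```bash
cat >> h.py <<'E'
def rep():
    s=manip.state();TT=toolT()
    print('t',s['time'],'pos',s['tool_pos'].round(4),'yaw',np.degrees(np.arctan2(TT[1,1],TT[0,1])).round(2),'F',s['contact_force'].round(1),'M',s['ft_torque'].round(2),'w',round(s['gripper_width'],3),'q',s['joint_pos'].round(2),'tilt',np.degrees(np.arccos(-TT[2,0])).round(2),'Ftool',(TT[:3,:3].T@s['contact_force']).round(1))
E
python3 -c "
from h import *
rep();snap('wrist','w11.png')"
```

```text
t 13.7167 pos [ 0.5185 -0.2548  0.2076] yaw 15.08 F [ 4.8  1.5 -1.5] M [ 0.2  -0.61 -0.07] w 0.133 q [-0.59 -0.04  1.75  0.    1.43 -0.85] tilt 0.15 Ftool [ 1.5  5.  -0.2]
```

View pics/w11.png

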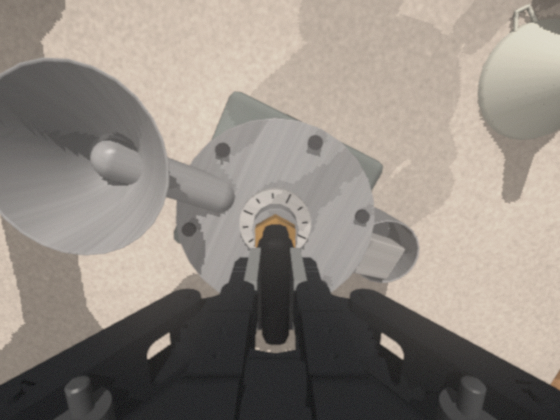

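Run:
```python
from h import *
T=camT('wrist');TT=toolT()
im=cv2.imread('pics/w11.png');cv2.imwrite('pics/c11.png',cv2.resize(im[180:370,205:345],None,fx=4,fy=4,interpolation=cv2.INTER_CUBIC)[:600*1])
for d in(-30,-27,-25,-23,-20,25,22,28):
    P=TT[:3,3]+TT[:3,2]*d/1000
    print(d,[pix('wrist',np.r_[P[:2],h],T).round(1).tolist() for h in(.238,.212)])
```

```text
-30 [[274.4, 232.1], [274.4, 213.6]]
-27 [[274.4, 239.3], [274.4, 219.7]]
-25 [[274.4, 244.0], [274.4, 223.7]]
-23 [[274.4, 248.7], [274.4, 227.7]]
-20 [[274.4, 255.7], [274.4, 233.5]]
25 [[274.5, 350.1], [274.5, 314.7]]
22 [[274.5, 344.3], [274.5, 309.7]]
28 [[274.5, 355.7], [274.5, 319.7]]
```

View pics/c11.png

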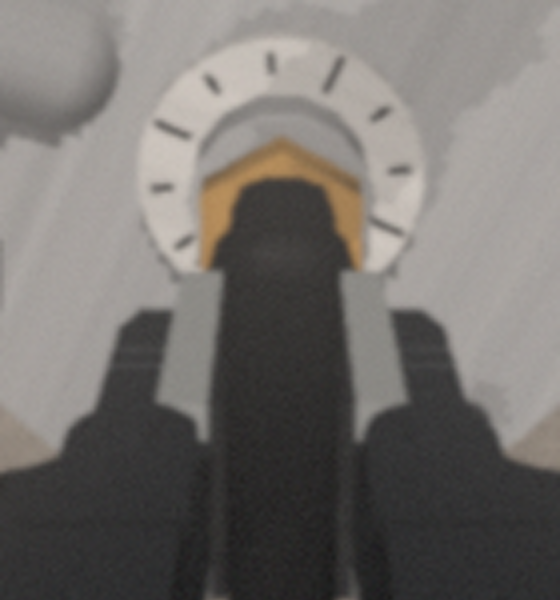

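Emit:
send_rows(motion=[[[0,0,0,0,0,-0.06],[0,0,0,0,0,-0.1],[0,0,0,0,0,-0.1],[0,0,0,0,0,-0.1],[0,0,0,0,0,-0.1],[0,0,0,0,0,-0.1],[0,0,0,0,0,0],[0,0,0,0,0,0]]])

```text
time: 14.43
tool_pos: [0.5185, -0.2548, 0.2076]
tool_rot: [0.421, 0.569, 0.42, -0.568]
contact_force: [5.3, 1.2, 0.2]
gripper_width: 0.132
```

```bash
python3 -c "
from h import *
rep()"
```

```text
t 14.4333 pos [ 0.5185 -0.2548  0.2076] yaw -17.01 F [5.3 1.2 0.2] M [ 0.23 -0.66 -0.09] w 0.132 q [-0.59 -0.04  1.75  0.    1.43 -0.29] tilt 0.15 Ftool [-0.2  4.7 -2.7]
```

Emit:
send_rows(motion=[[[0,0,0,0,0,-0.1],[0,0,0,0,0,-0.1],[0,0,0,0,0,-0.1],[0,0,0,0,0,-0.1],[0,0,0,0,0,-0.1],[0,0,0,0,0,-0.1],[0,0,0,0,0,-0.1],[0,0,0,0,0,-0.1],[0,0,0,0,0,-0.1],[0,0,0,0,0,-0.1],[0,0,0,0,0,-0.1]]])

```text
time: 15.35
tool_pos: [0.5186, -0.2548, 0.2076]
tool_rot: [0.06, 0.706, 0.06, -0.704]
contact_force: [5.6, 1.1, -1.5]
gripper_width: 0.129
```

```bash
python3 -c "
from h import *
rep();snap('wrist','w12.png');rep()"
```

```text
t 15.35 pos [ 0.5186 -0.2548  0.2076] yaw -80.28 F [ 5.6  1.1 -1.5] M [ 0.22 -0.74  0.09] w 0.129 q [-0.59 -0.04  1.75  0.    1.43  0.81] tilt 0.15 Ftool [ 1.5 -0.1 -5.7]
t 15.4 pos [ 0.5186 -0.2548  0.2076] yaw -80.51 F [4.6 1.9 0. ] M [ 0.21 -0.71 -0.03] w 0.133 q [-0.59 -0.04  1.75  0.    1.43  0.82] tilt 0.16 Ftool [ 0.  -1.1 -4.9]
```

View pics/w12.png

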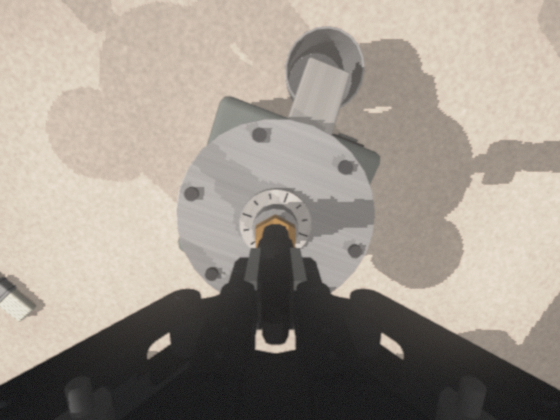

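Emit:
send_rows(motion=[[[0,0,0,0,0,-0.06],[0,0,0,0,0,-0.06],[0,0,0,0,0,-0.06],[0,0,0,0,0,0]]])

```text
time: 15.73
tool_pos: [0.5186, -0.2548, 0.2076]
tool_rot: [-0.003, 0.708, -0.003, -0.706]
contact_force: [5.0, 1.7, -1.2]
gripper_width: 0.131
```

```bash
python3 -c "
from h import *
rep()"
```

```text
t 15.7333 pos [ 0.5186 -0.2548  0.2076] yaw -90.45 F [ 5.   1.7 -1.2] M [ 0.22 -0.73 -0.1 ] w 0.131 q [-0.59 -0.04  1.75  0.    1.43  0.99] tilt 0.16 Ftool [ 1.3 -1.7 -5. ]
```

Emit:
send_rows(motion=[[[0,0,0,0,0,-0.05],[0,0,0,0,0,-0.05]]])

```text
time: 15.9
tool_pos: [0.5186, -0.2548, 0.2075]
tool_rot: [-0.038, 0.707, -0.038, -0.705]
contact_force: [5.6, 0.7, -1.0]
gripper_width: 0.129
```

```bash
python3 -c "
from h import *
rep()"
```

```text
t 15.9 pos [ 0.5186 -0.2548  0.2075] yaw -96.19 F [ 5.6  0.7 -1. ] M [ 0.26 -0.73  0.08] w 0.129 q [-0.59 -0.04  1.75  0.    1.43  1.09] tilt 0.15 Ftool [ 1.  -1.3 -5.5]
```

Emit:
send_rows(motion=[[[0,0,0,0,0,-0.05],[0,0,0,0,0,-0.05]]])

```text
time: 16.07
tool_pos: [0.5186, -0.2549, 0.2076]
tool_rot: [-0.073, 0.704, -0.073, -0.702]
contact_force: [4.1, 0.7, -0.3]
gripper_width: 0.129
```

```bash
python3 -c "
from h import *
rep()"
```

```text
t 16.0667 pos [ 0.5186 -0.2549  0.2076] yaw -101.86 F [ 4.1  0.7 -0.3] M [ 0.2  -0.74  1.16] w 0.129 q [-0.59 -0.04  1.75  0.    1.43  1.19] tilt 0.15 Ftool [ 0.4 -1.5 -3.8]
```

Emit:
send_rows(motion=[[[0,0,0,0,0,-0.02],[0,0,0,0,0,0],[0,0,0,0,0,0]]])

```text
time: 16.32
tool_pos: [0.5186, -0.2549, 0.2076]
tool_rot: [-0.078, 0.704, -0.078, -0.702]
contact_force: [5.3, 0.4, -1.6]
gripper_width: 0.133
```

```bash
python3 -c "
from h import *
rep();snap('wrist','w13.png')"
```

```text
t 16.3167 pos [ 0.5186 -0.2549  0.2076] yaw -102.71 F [ 5.3  0.4 -1.6] M [ 0.19 -0.74  1.44] w 0.133 q [-0.59 -0.04  1.75  0.    1.43  1.21] tilt 0.14 Ftool [ 1.6 -1.6 -5.1]
```

View pics/w13.png

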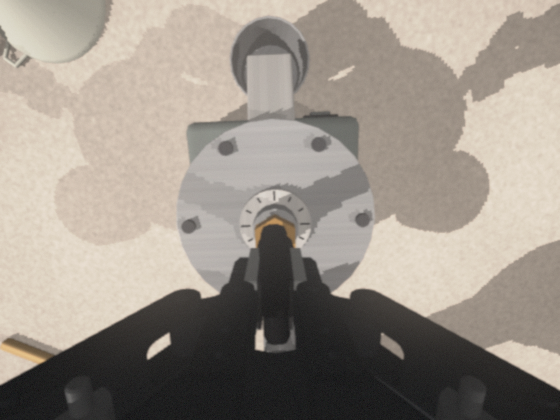

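Mz rose from about 0.1 to 1.4 N m at yaw −102.7°, so the screw is at its stop, 2.04 rad in all. I'll unload it in small steps to find the exact contact angle.

Emit:
send_rows(motion=[[[0,0,0,0,0,0.02],[0,0,0,0,0,0],[0,0,0,0,0,0]]])

```text
time: 16.62
tool_pos: [0.5186, -0.2549, 0.2076]
tool_rot: [-0.072, 0.704, -0.072, -0.703]
contact_force: [4.9, 0.6, -1.0]
gripper_width: 0.125
```

```bash
python3 -c "
from h import *
rep()"
```

```text
t 16.6167 pos [ 0.5186 -0.2549  0.2076] yaw -101.64 F [ 4.9  0.6 -1. ] M [ 0.17 -0.84  1.  ] w 0.125 q [-0.59 -0.04  1.75  0.    1.43  1.19] tilt 0.15 Ftool [ 1.  -1.6 -4.7]
```

Emit:
send_rows(motion=[[[0,0,0,0,0,0.02],[0,0,0,0,0,0],[0,0,0,0,0,0]]])

```text
time: 16.87
tool_pos: [0.5185, -0.2549, 0.2076]
tool_rot: [-0.066, 0.705, -0.065, -0.703]
contact_force: [5.8, 1.6, -0.0]
gripper_width: 0.131
```

```bash
python3 -c "
from h import *
rep()"
```

```text
t 16.8667 pos [ 0.5185 -0.2549  0.2076] yaw -100.62 F [ 5.8  1.6 -0. ] M [ 0.17 -0.82  0.28] w 0.131 q [-0.59 -0.04  1.75  0.    1.43  1.17] tilt 0.15 Ftool [ 0.1 -2.7 -5.4]
```

Emit:
send_rows(motion=[[[0,0,0,0,0,0.02],[0,0,0,0,0,0],[0,0,0,0,0,0]]])

```text
time: 17.12
tool_pos: [0.5186, -0.2549, 0.2076]
tool_rot: [-0.059, 0.706, -0.058, -0.704]
contact_force: [5.3, 0.8, -0.9]
gripper_width: 0.13
```

```bash
python3 -c "
from h import *
rep()"
```

```text
t 17.1167 pos [ 0.5186 -0.2549  0.2076] yaw -99.5 F [ 5.3  0.8 -0.9] M [ 0.25 -0.76  0.12] w 0.13 q [-0.59 -0.04  1.75  0.    1.43  1.15] tilt 0.16 Ftool [ 0.9 -1.7 -5.1]
```

Emit:
send_rows(motion=[[[0,0,0,0,0,0.02],[0,0,0,0,0,0],[0,0,0,0,0,0]]])

```text
time: 17.37
tool_pos: [0.5186, -0.2548, 0.2076]
tool_rot: [-0.052, 0.706, -0.051, -0.704]
contact_force: [5.4, 0.9, -0.2]
gripper_width: 0.13
```

```bash
python3 -c "
from h import *
rep()"
```

```text
t 17.3667 pos [ 0.5186 -0.2548  0.2076] yaw -98.36 F [ 5.4  0.9 -0.2] M [ 0.21 -0.75  0.1 ] w 0.13 q [-0.59 -0.04  1.75  0.    1.43  1.13] tilt 0.16 Ftool [ 0.2 -1.7 -5.2]
```

Emit:
send_rows(motion=[[[0,0,0,0,0,0.03],[0,0,0,0,0,0],[0,0,0,0,0,-0.03],[0,0,0,0,0,-0.017],[0,0,0,0,0,0],[0,0,0,0,0,0]]])

```text
time: 17.87
tool_pos: [0.5186, -0.2548, 0.2076]
tool_rot: [-0.058, 0.706, -0.057, -0.704]
contact_force: [5.9, 0.9, -1.1]
gripper_width: 0.129
```

```bash
python3 -c "
from h import *
rep()"
```

```text
t 17.8667 pos [ 0.5186 -0.2548  0.2076] yaw -99.36 F [ 5.9  0.9 -1.1] M [ 0.27 -0.81 -0.08] w 0.129 q [-0.59 -0.04  1.75  0.    1.43  1.15] tilt 0.16 Ftool [ 1.1 -1.9 -5.6]
```

Emit:
send_rows(motion=[[[0,0,0,0,0,-0.015],[0,0,0,0,0,0],[0,0,0,0,0,0]]])

```text
time: 18.12
tool_pos: [0.5186, -0.2548, 0.2076]
tool_rot: [-0.063, 0.705, -0.063, -0.703]
contact_force: [5.6, 0.4, -1.4]
gripper_width: 0.134
```

```bash
python3 -c "
from h import *
rep()"
```

```text
t 18.1167 pos [ 0.5186 -0.2548  0.2076] yaw -100.22 F [ 5.6  0.4 -1.4] M [ 0.22 -0.83 -0.06] w 0.134 q [-0.59 -0.04  1.75  0.    1.43  1.16] tilt 0.16 Ftool [ 1.4 -1.4 -5.4]
```

Emit:
send_rows(motion=[[[0,0,0,0,0,-0.015],[0,0,0,0,0,0],[0,0,0,0,0,0]]])

```text
time: 18.37
tool_pos: [0.5185, -0.2549, 0.2076]
tool_rot: [-0.068, 0.705, -0.068, -0.703]
contact_force: [5.9, 0.9, 0.1]
gripper_width: 0.129
```

```bash
python3 -c "
from h import *
rep()"
```

```text
t 18.3667 pos [ 0.5185 -0.2549  0.2076] yaw -100.98 F [5.9 0.9 0.1] M [ 0.2  -0.82  0.52] w 0.129 q [-0.59 -0.04  1.75  0.    1.43  1.18] tilt 0.15 Ftool [-0.  -2.  -5.6]
```

Emit:
send_rows(motion=[[[0,0,0,0,0,-0.015],[0,0,0,0,0,0],[0,0,0,0,0,0]]])

```text
time: 18.62
tool_pos: [0.5186, -0.2549, 0.2076]
tool_rot: [-0.072, 0.704, -0.072, -0.702]
contact_force: [4.8, 0.8, 0.4]
gripper_width: 0.128
```

```bash
python3 -c "
from h import *
rep()"
```

```text
t 18.6167 pos [ 0.5186 -0.2549  0.2076] yaw -101.75 F [4.8 0.8 0.4] M [ 0.12 -0.81  1.05] w 0.128 q [-0.59 -0.04  1.75  0.    1.43  1.19] tilt 0.15 Ftool [-0.4 -1.8 -4.5]
```

The stop is at tool yaw about −100.2°; loading and unloading agree to 0.1°. Now I'll back off 90°, to about −10.2°.

Emit:
send_rows(motion=[[[0,0,0,0,0,0.06],[0,0,0,0,0,0.1],[0,0,0,0,0,0.1],[0,0,0,0,0,0.1],[0,0,0,0,0,0.1],[0,0,0,0,0,0.1],[0,0,0,0,0,0.1],[0,0,0,0,0,0.1],[0,0,0,0,0,0.1],[0,0,0,0,0,0.1],[0,0,0,0,0,0.1],[0,0,0,0,0,0.1]]])

```text
time: 19.62
tool_pos: [0.5185, -0.2548, 0.2076]
tool_rot: [0.326, 0.629, 0.325, -0.627]
contact_force: [5.5, 1.2, -1.0]
gripper_width: 0.128
```

Emit:
send_rows(motion=[[[0,0,0,0,0,0.1],[0,0,0,0,0,0.1],[0,0,0,0,0,0.1],[0,0,0,0,0,0.05],[0,0,0,0,0,0],[0,0,0,0,0,0],[0,0,0,0,0,0]]])

```text
time: 20.2
tool_pos: [0.5185, -0.2548, 0.2076]
tool_rot: [0.429, 0.563, 0.428, -0.562]
contact_force: [6.0, 1.1, -0.1]
gripper_width: 0.131
```

```bash
python3 -c "
from h import *
rep()"
```

```text
t 20.2 pos [ 0.5185 -0.2548  0.2076] yaw -15.39 F [ 6.   1.1 -0.1] M [ 0.26 -0.71  0.1 ] w 0.131 q [-0.59 -0.04  1.75  0.    1.43 -0.32] tilt 0.15 Ftool [ 0.1  5.5 -2.6]
```

Need +5.25° = 0.09 rad.

Emit:
send_rows(motion=[[[0,0,0,0,0,0.05],[0,0,0,0,0,0.04],[0,0,0,0,0,0],[0,0,0,0,0,0],[0,0,0,0,0,0]]])

```text
time: 20.62
tool_pos: [0.5185, -0.2548, 0.2076]
tool_rot: [0.454, 0.543, 0.453, -0.542]
contact_force: [5.0, 1.9, -1.0]
gripper_width: 0.13
```

```bash
python3 -c "
from h import *
rep();snap('wrist','w14.png');snap('top','t14.png');snap('scene','s14.png');rep()
a=cv2.imread('pics/top0.png')[180:310,130:240];b=cv2.imread('pics/t14.png')[180:310,130:240]
cv2.imwrite('pics/c14.png',cv2.resize(np.hstack([a,b]),None,fx=3.5,fy=3.5,interpolation=cv2.INTER_CUBIC))"
```

```text
t 20.6167 pos [ 0.5185 -0.2548  0.2076] yaw -10.23 F [ 5.   1.9 -1. ] M [ 0.2  -0.71  0.12] w 0.13 q [-0.59 -0.04  1.75  0.    1.43 -0.41] tilt 0.15 Ftool [ 1.   4.5 -2.8]
t 20.7667 pos [ 0.5185 -0.2548  0.2076] yaw -10.23 F [ 6.9  0.6 -0.4] M [ 0.2  -0.77  0.08] w 0.132 q [-0.59 -0.04  1.75  0.    1.43 -0.41] tilt 0.15 Ftool [ 0.4  6.7 -1.9]
```

View pics/w14.png

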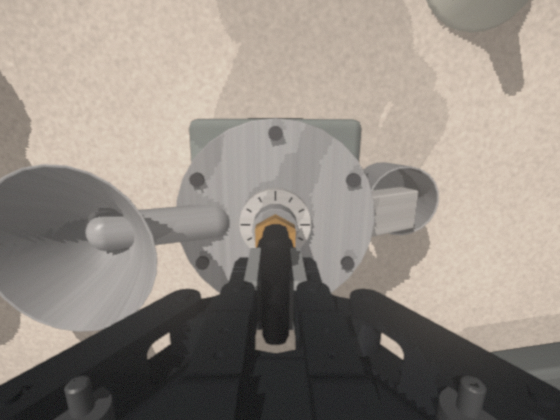

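View pics/c14.png

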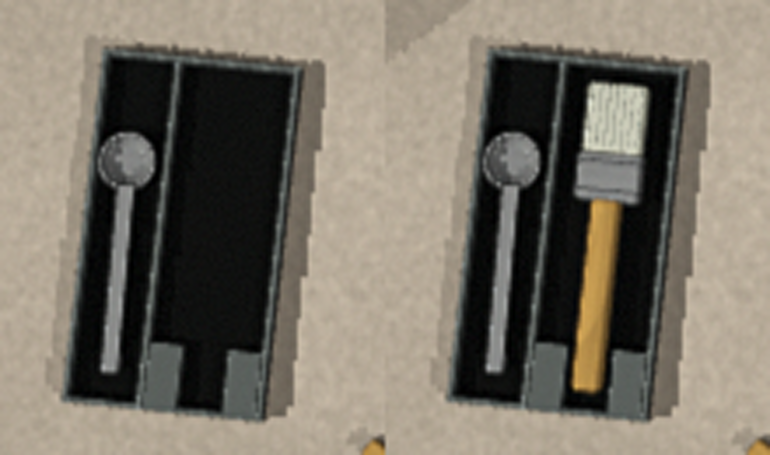

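View pics/s14.png

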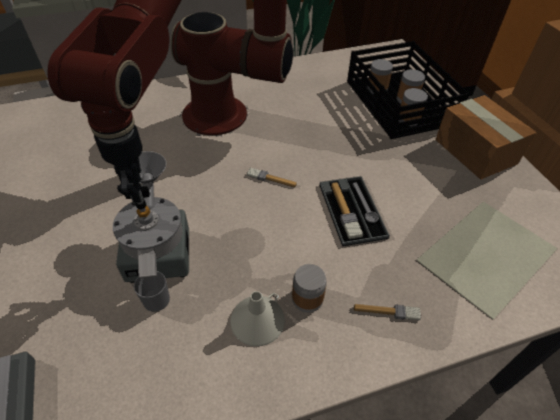

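The brush lies flat in its compartment with the butt in the channel. The spoon, funnel and tin are where they were. The tool is at yaw −10.23°, and the stop was at −100.2°. I'm handing in.

```bash
python3 -c "
from h import *
print(manip.job_done());rep()"
```

```text
the job is handed in; nothing more can be done
None
the job is handed in; nothing more can be done
```

The job is done and handed in at about 21 s. The brush is back in its tray compartment, and the screw is held a quarter turn off its stop. `job_done()` gives no verdict, so what follows rests on my own checks.

- **Brush:** I picked the largest of the three. It lies flat in the shaped compartment with the bristles at the wide end and the handle end in the channel between the blocks; the last top and scene pictures show this. The spoon, funnel and tin have not moved.
- **Wing screw:** I turned it about 2 rad clockwise until the torque rose from about 0.1 to 1.4 N m. Easing off and approaching again both put the stop at a tool angle of about −100.2°. I backed it off to −10.23°, which is 90.0° by the arm's own readings. The gripper is still closed on the bar, with about 5–7 N sideways force.
- **Disagreements:**
  - The wrist and top cameras differed by 3–6 mm on the tray and screw positions. I settled the tray by a close look before lowering the brush, and the screw by the low side force once gripped.
  - Torque readings scatter by about 0.1 N m, so the steady drag did not show clearly. The stop did.

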